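Lift a freshly waxed carved roundel onto its drying rack with a spatula

TASK

The round carving on the board has wet wax on it, so the gripper must not touch it: slide the spatula under it, using the board's two stop dowels to hold it, lift it off on the blade without tipping or dropping it, and lower it gently, flat and centred, onto the two rails of the drying rack. Draw the spatula out and lay it back blade-flat on the bench, let go of it, and leave the lamp, the wax tin, the gouge and the mallet undisturbed.

Things in the scene. Friction and masses are not known exactly. Their poses are not given: they have to be found in the camera images.
- roundel: Carved wooden disc, 124 mm diameter, 12 mm thick (14 with the relief), about 100 g, lying flat and face up on the board; origin at the centre of its underside, z up. The underside is flat to 52 mm radius, then bevelled, rising 4 mm by 62 mm radius, so that a thin blade can start under the rim. Fresh wax: the gripper must not touch it.
- board: Fixed plywood carving board, 220 x 180 mm, x axis away from the robot and to its left (yaw 0.75 to 1.1 rad): it spans x = -110 to +110, y = -90 to +90 mm; its top is 20 mm above this origin (z up), which may lie up to 6 mm below the bench top. Two fixed stop dowels, 16 mm diameter, rise 22 mm above the board's top at x = 80.6, y = +35 and -35 mm.
- board_top (a point): Point on the board's top surface above the board's origin, axes as the board's. The roundel starts short of the dowels; pushed along +x it comes to rest against both, its centre at x = 20, y = 0 mm.
- lamp: Fixed strip lamp over the near part of the board; same origin and axes as the board. One 16 mm post at x = -85, y = -120 mm, 140 mm tall, with a foot 50 mm across and 12 mm high, carries a level white bar (see point lamp_bar) whose +y end is free. Do not bump it.
- lamp_bar (a point): Centre of the lamp bar's underside, axes as the board's, 110 mm above the board's top. The bar is 45 mm (x) by 215 mm (y) by 28 mm thick. The spatula's handle goes beneath it; a gripper upright over the handle would hit it, one leaning back (its body away from the blade) does not.
- spatula: Loose cranked spatula, 120 g. Origin: centre of the blade's underside; x to the tip, z up. Steel blade x = -45 to +45 mm, 60 mm wide, 2 mm thick. A thin neck rises to a straight wooden handle, 18 mm wide (y), 20 mm deep, centre line from x = -58, z = 22 to x = -152, z = 56 mm. It starts blade flat on the bench, tip away from the robot, and stands by itself.
- spatula_grip (a point): Point on the handle's centre line 65 mm from its front end: x = -119, y = 0, z = 44 mm in the spatula's frame; same axes as the spatula.
- spatula_tip (a point): Middle of the blade's front edge at its underside, x = +45 mm; same axes as the spatula.
- rack: Fixed dark wooden drying rack, origin at the centre of its underside on the bench, x away from the robot and to its left (yaw 0.75 to 1.1 rad). Two rails along x = -55 to +55 mm, 14 mm thick, centred at y = +46 and -46 mm (78 mm clear between), tops 50 mm above the bench. Between them only a foot 8 mm high: the blade can go down between the rails and be drawn out to -x.
- rack_top (a point): Centre of the rack at the height of the rail tops (50 mm); the roundel's underside comes to rest here. Axes as the rack's.
- wax_tin: Bystander: loose blue round tin, 68 mm diameter, 50 mm high, origin at the centre of its underside.
- gouge: Bystander: loose wood gouge lying along its x, x = -90 to +100 mm, up to 24 mm high; origin on the bench.
- mallet: Bystander: loose wooden carver's mallet lying flat; handle x = -125 to +5 mm, head x = 5 to 65 mm, 95 mm wide (y), 50 mm high; origin on the bench.

How it is judged:
By the outcome, as a careful person would: the job done as asked, in the order asked, and still so for the second after the job is handed in, with the robot touching nothing.
It also fails if it takes over 72 s, if anything falls off the work surface, if the arm or the gripper's body presses on something with over 40 N, if the wrist force passes 120 N, or if a joint passes its speed limit or range.

ROBOT

A 6-joint arm with a two-finger parallel gripper is mounted at the origin on the work surface. World frame = base frame: x ahead of the robot, y to its left, z up, the work surface at z = 0. Lengths are in mm, angles in rad, forces in N, time in s.
With the tool pointing down it reaches from about 350 to 925 mm from the base axis. Payload 6.4 kg.
Tool frame: the origin (TCP) lies midway between the tips of the shut fingers; the grasp point (between the pads) lies 19 mm behind it (pinch_z is the distance from the TCP to the grasp point, in mm); z points along the fingers, y is the line along which they close (so a half turn about z gives the same grasp; the last joint's range is limited). The gripper opens to 94 mm and grips with 3 to 60 N. Pads are 16 mm wide; open, the fingers measure 119 mm over their backs; the gripper's body (75 mm by 177 mm) begins 78 mm behind the grasp point.
Start: joints at [1.13, 0.245, 1.558, -0, 1.339, -0.174], TCP at [171.366, 627.015, 205.455] pointing down, gripper open.
Joint ranges: [-3.13, 3.13], [-1.02, 2.26], [0.13, 2.54], [-0.95, 4.09], [0.21, 2.88], [-2.74, 2.74]. Speed limits (rad/s): [2.57, 2.57, 3.14, 3.14, 3.14, 3.14].

INTERFACE

Orientations are given as a unit quaternion [w, x, y, z].
In Python, from station import state, grab_frame, hand_in, regions_of, pinch_z gives the robot as it stands. The module is installed in compiled form; this text tells all that it offers.
- The arm moves only by the tool servo_tool, never from a script. Its argument "rows" is a list of rows, each a list of 2 entries, a list of its own where there are three numbers: the shift along the world's x, y, z normalised to -1 to 1, where 1 is 0.05 m, then the turn about the world's z normalised to -1 to 1, where 1 is 0.08 rad. A call has 1 to 5 rows; each row shifts and turns the commanded pose from where the row before left it; what a row does not reach is not made up. A row lasts 1/8 s, in which the tool goes at most 62.5 mm and 10.7 degrees, less where a joint would pass 70% of its speed; a pose out of reach is approached as far as the arm can. A call with a number of a shift or a turn outside -1 to 1 is refused whole. A call with a gripper value outside its range is refused whole. "claw" is the opening, from 0 (shut) to 1 (fully open), set as the call begins (left out, the last holds). The fingers move at their own pace and stop on an object; the grip force is fixed at half the most. Time passes only in rows, so rows that do not move let the fingers close. It gives the time, the measured TCP pose, the force, the opening and the grip force at its end, in the units of the state.
- state(): the state, without advancing time (a new reading comes with each control period).
- grab_frame(name): name is "side" or "top"; returns a dict with "pixels" (480x640x3 uint8, red, green, blue), "z_map" (480x640 float32, mm along the optical axis (not along the pixel's ray), 0 where there is no reading), "vfov" (degrees; the focal length in pixels is half the picture's height over the tangent of half this angle, whatever the lens; pixels are square), "cx", "cy" (the principal point, pixels), "R" (3x3) and "t" (3): a world point X has camera coordinates R X + t. Camera axes: x right, y down, z forward; pixel columns grow to the right and rows downward; lengths in mm; the calibration is good to about 2 mm. A picture is of the moment at which its call begins.
- hand_in(): hands the job in; it is judged then, once.
Trained networks look in the newest picture that a camera, given by its name, has taken for a name from the list of things; names that differ only in an ending like _2 or _b are one class to them, and where a whole thing is asked for, a point or a joint stands for the part that bears it (a point fixed in the world has none). Each returns a list of dicts, best first, with "p" (0 to 1); they miss things now and then, are a little off and sometimes report something else, mostly with a low value. They report only what shows in the picture. A call takes as long as a camera call.
- regions_of(camera, target): "mask" (480x640 bool, what is visible of it) and "pixel" ([row, column] in pixels, amid what is visible of it).
The state is a dict: "clock": time; "joint_pos": joint angles; "qvel": joint speeds; "effort": joint torques, N m; "eef_pos": TCP position; "orientation": TCP orientation; "contact_force": force on the tool from outside, world axes, zero at the start; "moment": the same for the moment, N m; "opening": opening from 0.0 (shut) to 1.0 (fully open); "finger_force": force on a finger pad.
Only numpy, scipy, OpenCV 4.12 (cv2) and the standard library are available. Lean on these libraries where they do the work, as an engineer would, in place of code of your own. Each camera call takes 0.05 s, during which the arm holds its last target. There are 200 camera calls.

## Working session

There is one attempt and no reset: what is moved stays moved. The work goes in short steps, Python scripts to look and compute and a tool call to move; the robot and the scene stay as the last step left them, time stands still between calls to the robot, and variables do not carry over. Pictures are saved under pics/ and viewed, at most 10 in all, crops included, and the job is handed in when it is done.

Besides the shell and the picture viewer there is one more tool, called after "Emit:" as name(argument=value, ...) on one line, values as JSON. servo_tool: Moves the arm, as the interface text tells. Its arguments: {"type":"object","properties":{"rows":{"type":"array"},"claw":{"type":"number"}},"required":["rows"]}

```bash
mkdir -p pics
cat > h.py <<'E'
import numpy as np, cv2
from station import state, grab_frame, hand_in, regions_of, pinch_z
def frame(n):
    f=grab_frame(n); f['f']=240/np.tan(np.radians(f['vfov'])/2); f['R']=np.array(f['R']); f['t']=np.array(f['t']); return f
def cloud(f):
    z=f['z_map'].astype(float); v,u=np.mgrid[:480,:640]
    c=np.stack([(u-f['cx'])/f['f']*z,(v-f['cy'])/f['f']*z,z],-1)
    p=(c-f['t'])@f['R']; p[z==0]=np.nan; return p
def proj(f,X):
    c=np.atleast_2d(X)@f['R'].T+f['t']; return c[:,:2]/c[:,2:]*f['f']+[f['cx'],f['cy']]
def save(f,n): cv2.imwrite('pics/'+n,f['pixels'][:,:,::-1])
E
python3 - <<'E'
from h import *
print(state(),pinch_z)
for n in('side','top'):
    f=frame(n); save(f,n+'0.png'); P=cloud(f); print(n,f['f'],f['cx'],f['cy'],-f['R'].T@f['t'],f['R'][2])
    for t in('roundel','board','lamp','spatula','rack','wax_tin','gouge','mallet'):
        for r in regions_of(n,t)[:1]:
            m=r['mask']; q=P[m]; q=q[~np.isnan(q[:,0])]
            print(t,round(r['p'],2),np.round(r['pixel']),m.sum(),len(q),np.round(np.median(q,0)) if len(q) else '',np.round(np.percentile(q[:,2],[5,50,95])) if len(q) else '')
E
```

```text
{'clock': 0.0, 'joint_pos': array([ 1.12989353e+00,  2.45819571e-01,  1.55897531e+00,  1.43030035e-05,
        1.33865668e+00, -1.74121088e-01]), 'qvel': array([-1.68660837e-05,  1.80897936e-03,  1.25188692e-03,  1.10876952e-04,
       -1.19358218e-03, -6.99670535e-04]), 'effort': array([-1.64153123e-03, -4.15813279e+01, -3.14603841e+01,  6.84296689e-02,
        3.28686205e-02, -1.40858006e-04]), 'eef_pos': array([171.11248487, 626.4757312 , 204.36263054]), 'orientation': array([-2.87966007e-04,  1.32997214e-01,  9.91115976e-01, -8.83745191e-04]), 'contact_force': array([-0.60336812, -0.32658931,  0.43959879]), 'moment': array([ 0.00772157,  0.00321916, -0.01509891]), 'finger_force': 0.0, 'opening': 0.9946898530622362} 18.8
side 441.24740575475164 322.3815571312046 238.71875924738288 [ 293.14795501 -782.97718197  720.86059073] [ 0.30115549  0.78079019 -0.5474231 ]
roundel 0.59 [366. 374.] 921 917 [ 607. -261.   26.] [20. 26. 29.]
board 0.92 [383. 384.] 4266 4246 [ 608. -284.   14.] [ 6. 14. 17.]
lamp 0.64 [352. 402.] 4337 4319 [ 617. -340.  150.] [  5. 150. 153.]
spatula 0.96 [298. 3
[... 193 characters left out ...]
04 899 [466. 385.  33.] [ 5. 33. 51.]
top 516.1676236896835 312.5661143337365 232.29132373140484 [ 526.88761748   53.42723247 1405.81938851] [ 0.06269327  0.00697237 -0.99800849]
roundel 0.77 [224. 419.] 1703 1698 [ 634. -226.   27.] [22. 27. 32.]
board 0.77 [202. 408.] 3170 3158 [ 662. -216.   15.] [ 9. 15. 22.]
lamp 0.59 [231. 465.] 1787 1780 [ 601. -309.  152.] [132. 152. 156.]
spatula 0.86 [236. 334.] 978 976 [599.  -1.   3.] [-2.  3. 57.]
rack 0.64 [223. 244.] 1809 1798 [641. 251.   9.] [ 3.  9. 52.]
wax_tin 0.98 [170. 328.] 551 548 [772.  19.  49.] [12. 49. 54.]
gouge 0.8 [235. 154.] 513 512 [617. 491.  18.] [-1. 18. 26.]
mallet 0.72 [287. 187.] 1305 1299 [472. 397.  47.] [24. 47. 54.]
```

View pics/top0.png

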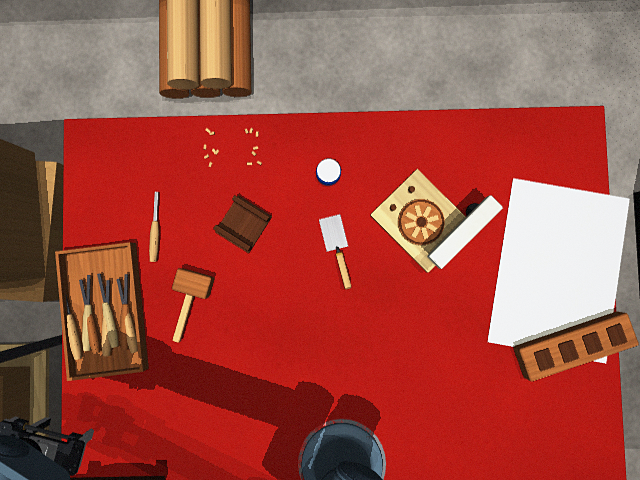

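View pics/side0.png

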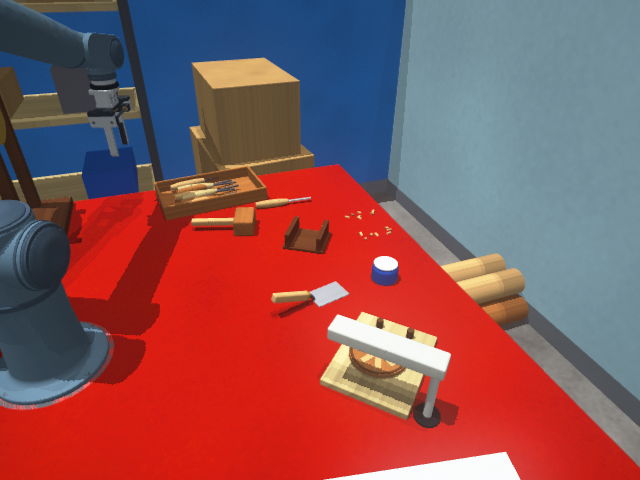

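```bash
cat > m.py <<'E'
from h import *
def xyt(f,name,lo,hi,P):
    r=regions_of(f,name)[:1]
    if not r: return np.zeros((0,3))
    m=cv2.dilate(r[0]['mask'].astype(np.uint8),np.ones((5,5)))>0
    q=P[m]; q=q[~np.isnan(q[:,0])]; return q[(q[:,2]>lo)&(q[:,2]<hi)]
def rect(q):
    c,s,a=cv2.minAreaRect(q[:,:2].astype(np.float32)); return np.round(c,1),np.round(s,1),round(float(np.radians(a)),3)
E
python3 - <<'E'
from m import *
for n in('top','side'):
    f=frame(n);P=cloud(f); print('==',n)
    bench=P[(np.abs(P[...,2])<15)&(P[...,0]>450)&(P[...,0]<750)&(P[...,1]>60)&(P[...,1]<180)]; print('bench z',np.median(bench[:,2]))
    q=xyt(n,'lamp',135,170,P); print('bar',rect(q),np.median(q[:,2]),len(q))
    b=P[(P[...,0]>500)&(P[...,0]<800)&(P[...,1]>-420)&(P[...,1]<-100)]
    t=b[(b[:,2]>9)&(b[:,2]<19.5)]; print('boardtop',rect(t),np.median(t[:,2]))
    d=b[(b[:,2]>31)&(b[:,2]<50)]; print('dowels',len(d))
    _,l,c=cv2.kmeans(d[:,:2].astype(np.float32),2,None,(3,50,.1),5,0); print(c,[ (l==i).sum() for i in(0,1)], np.median(d[:,2]))
    q=xyt(n,'roundel',23,32,P); print('roundel',cv2.minEnclosingCircle(q[:,:2].astype(np.float32)),np.median(q[:,2]))
    q=xyt(n,'spatula',-4,70,P); bl=q[q[:,2]<8]; h=q[q[:,2]>18]; print('handle',len(h),cv2.fitLine(h.astype(np.float32),2,0,.01,.01).ravel().round(3),h[:,2].max(), h[np.argmin(h[:,0])],h[np.argmax(h[:,0])])
    print('blade',rect(bl))
    q=xyt(n,'rack',40,60,P); print('rack',rect(q),np.median(q[:,2]),len(q))
    for t in('wax_tin','gouge','mallet'):
        q=xyt(n,t,-5,70,P); 
        if len(q): print(t,rect(q))
E
```

```text
== top
bench z 0.01578774239295117
bar (array([ 598.5, -309.4]), array([ 46.1, 214.4]), 0.752) 152.20140046097936 1727
boardtop (array([ 622.4, -233.6]), array([268. , 253.2]), 0.991) 14.425967208887183
dowels 216
[[ 686.36523 -188.39236]
 [ 622.1796  -230.83545]] [np.int64(92), np.int64(124)] 32.4903363885981
roundel ((637.31591796875, -232.18438720703125), 67.65393829345703) 27.26822339449623
handle 268 [ 9.17000e-01  2.04000e-01 -3.43000e-01  5.12337e+02 -1.43240e+01
  4.75810e+01] 68.30027090812419 [464.18706946 -28.78848695  52.92257223] [567.42193638  -4.08105902  20.75131617]
blade (array([558.8,  -4.5]), array([213.2,  72.1]), 0.215)
rack (array([642.1, 252.2]), array([110.2, 105.9]), 0.987) 49.367500896249425 446
wax_tin (array([781.8,  17. ]), array([82.7, 87.4]), 1.557)
gouge (array([638.5, 497.6]), array([ 37.7, 188.9]), 1.547)
mallet (array([422.1, 408.5]), array([119.7, 210.9]), 1.316)
== side
bench z -0.5917315513152654
bar (array([ 598.8, -312. ]), array([ 48.1, 215. ]), 0.749) 151.53537344685526 3054
boardtop (array([ 654.4, -248.4]), array([225.8, 217.8]), 0.751) 14.111682475371524
dowels 136
[[ 699.256   -181.87206]
 [ 656.6154  -384.96234]] [np.int64(74), np.int64(62)] 36.012222329810626
roundel ((623.677001953125, -241.08587646484375), 59.30073928833008) 26.49444925675825
handle 375 [ 9.22000e-01  1.94000e-01 -3.34000e-01  5.09687e+02 -2.20750e+01
  4.40090e+01] 65.76205973831178 [463.07926202 -19.82837348  47.03090269] [568.48029466  -4.83990384  19.85702771]
blade (array([568.7,  12. ]), array([ 91.2, 198.1]), 1.503)
rack (array([642.6, 249.4]), array([112.5, 106.1]), 0.987) 48.5916387544113 249
wax_tin (array([567.7,  11.4]), array([102.5, 206.4]), 1.53)
gouge (array([617.1, 507.2]), array([235.4, 115.3]), 0.337)
```

```bash
cat >> h.py <<'E'
def ray(f,uv,z):
    uv=np.atleast_2d(uv).astype(float); d=np.c_[(uv-[f['cx'],f['cy']])/f['f'],np.ones(len(uv))]@f['R']; o=-f['R'].T@f['t']
    return o+d*((z-o[2])/d[:,2:])
def Rz(a): return np.array([[np.cos(a),-np.sin(a)],[np.sin(a),np.cos(a)]])
def place(c,yaw,pts): # pts local xyz -> world
    pts=np.atleast_2d(pts).astype(float); o=pts.copy(); o[:,:2]=pts[:,:2]@Rz(yaw).T; return o+np.append(c,0) if len(c)==2 else o+c
def poly(im,f,X,col,s,o):
    cv2.polylines(im,[np.round((proj(f,X)-o+.5)*s).astype(int)],True,col,1)
def circ(c,r,z,n=40): a=np.linspace(0,6.283,n); return np.c_[c[0]+r*np.cos(a),c[1]+r*np.sin(a),0*a+z]
E
python3 - <<'E'
from h import *
for n in('top','side'):
    f=frame(n); hsv=cv2.cvtColor(f['pixels'],cv2.COLOR_RGB2HSV); px=f['pixels'].astype(int)
    red=(px[...,0]>90)&(px[...,1]<60)&(px[...,2]<60)
    # board mask corners
    r=regions_of(n,'spatula')[0]; 
    m=cv2.dilate(r['mask'].astype(np.uint8),np.ones((7,7)))>0
    grey=m&(hsv[...,1]<70)&(hsv[...,2]>110); uv=np.argwhere(grey)[:,::-1]
    g=ray(f,uv,2)[:,:2]; print(n,'blade',cv2.minAreaRect(g.astype(np.float32)),g.mean(0),len(g))
    wood=m&~red&(hsv[...,1]>=70)&(hsv[...,2]>110); uv=np.argwhere(wood)[:,::-1]; print('wood',len(uv),uv.min(0),uv.max(0))
    x=cv2.fitLine(uv.astype(np.float32),2,0,.01,.01).ravel(); 
    if n=='top':
        for z in (30,40,50): print(ray(f,uv[np.argmax(uv[:,1])],z),end=' ')
        c=ray(f,uv,39)[:,:2]; print('handle c at z39',c.mean(0), 'line',cv2.fitLine(c.astype(np.float32),2,0,.01,.01).ravel())
    # dowels
    bb=dict(top=(180,215,380,425),side=(312,345,370,425))[n]
    sub=f['pixels'][bb[0]:bb[1],bb[2]:bb[3]]; v=sub.max(2)
    k,l,st,ce=cv2.connectedComponentsWithStats((v<110).astype(np.uint8)); 
    for i in range(1,k):
        if st[i,4]>8: print('dark',st[i],ce[i]+[bb[2],bb[0]], ray(f,ce[i]+[bb[2],bb[0]],36)[0], ray(f,ce[i]+[bb[2],bb[0]],25)[0])
E
```

```text
top blade ((613.6027221679688, 7.49285888671875), (89.98843383789062, 59.8184700012207), 12.183425903320312) [613.7158919    7.62697334] 713
wood 296 [319 214] [350 289]
[[460.66430043 -22.16323523  30.        ]] [[461.14563772 -21.61381378  40.        ]] [[461.626975   -21.06439234  50.        ]] handle c at z39 [527.56601663 -11.05470359] line [ 9.6923113e-01  2.4615251e-01  5.2756604e+02 -1.1054704e+01]
dark [28  6  7  7 32] [410.8125 189.0625] [ 722.42601041 -201.76497835   36.        ] [ 723.99623371 -203.81423706   25.        ]
dark [ 1 14 10 10 10] [385.5 198.5] [ 698.6990603  -133.50943484   36.        ] [ 700.07875012 -135.01058408   25.        ]
dark [19 21 18 14 38] [406.02631579 207.36842105] [ 673.65268434 -187.34674331   36.        ] [ 674.83124536 -189.28021991   25.        ]
dark [10 24  6  7 30] [392.36666667 207.1       ] [ 675.22803947 -151.04901239   36.        ] [ 676.41925099 -152.69100893   25.        ]
side blade ((613.4671020507812, 4.325752258300781), (88.97948455810547, 60.54525375366211), 12.164999008178711) [614.36193672   3.49278993] 538
wood 460 [271 281] [349 307]
dark [ 7  9  6  8 38] [379.44736842 324.5       ] [ 667.09615391 -169.14222559   36.        ] [ 673.10238386 -159.2830154    25.        ]
dark [37 19  7  8 40] [409.575 334.825] [ 713.67597143 -218.91222045   36.        ] [ 720.43035071 -209.85239913   25.        ]
```

```bash
cat > ov.py <<'E'
from h import *
B=np.array([639.5,-232.5]);yb=.751;zt=14; S=np.array([613.6,6]);ys=.2126; K=np.array([642.3,251]);yk=.987
def draw(im,f,s,o):
    poly(im,f,place(B,yb,[[-110,-90,zt],[110,-90,zt],[110,90,zt],[-110,90,zt]]),(0,255,0),s,o)
    for d in(35,-35):
        c=place(B,yb,[[80.6,d,0]])[0]; poly(im,f,circ(c,8,zt+22),(255,0,255),s,o); poly(im,f,circ(c,8,zt),(255,0,255),s,o)
    poly(im,f,place(B,yb,[[-107.5,-136,zt+138],[-62.5,-136,zt+138],[-62.5,79,zt+138],[-107.5,79,zt+138]]),(255,0,0),s,o)
    poly(im,f,place(S,ys,[[-45,-30,2],[45,-30,2],[45,30,2],[-45,30,2]]),(0,255,0),s,o)
    poly(im,f,place(S,ys,[[-54.6,-9,31.4],[-148.6,-9,65.4],[-148.6,9,65.4],[-54.6,9,31.4]]),(255,0,0),s,o)
    for y in(-46,46): poly(im,f,place(K,yk,[[-55,y-7,50],[55,y-7,50],[55,y+7,50],[-55,y+7,50]]),(0,255,0),s,o)
def crop(f,x0,y0,w,h,s):
    im=cv2.resize(np.ascontiguousarray(f['pixels'][y0:y0+h,x0:x0+w,::-1]),None,fx=s,fy=s,interpolation=cv2.INTER_NEAREST)
    return im,s,np.array([x0,y0])
E
python3 - <<'E'
from ov import *
f=frame('top'); a,s,o=crop(f,210,160,300,145,2.66); draw(a,f,s,o)
f=frame('side'); b,s,o=crop(f,265,210,200,140,2); draw(b,f,s,o)
b,s,o=crop(f,265,210,195,220,2.6); draw(b,f,s,o); b=b[:,:]
cv2.imwrite('pics/ov1.png',a); cv2.imwrite('pics/ov2.png',b)
E
```

```text
(no output)
```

View pics/ov1.png

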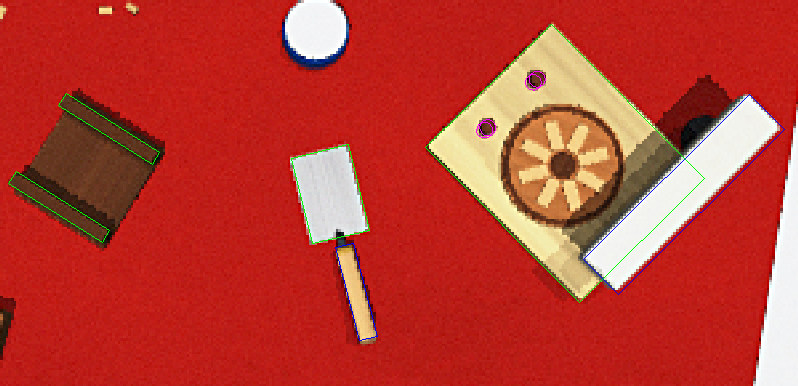

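View pics/ov2.png

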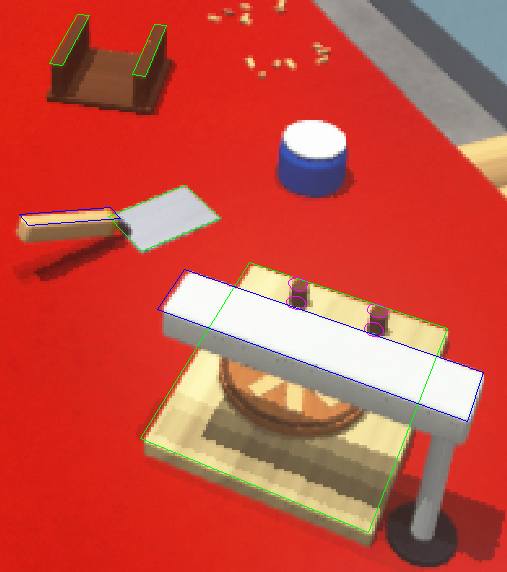

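Run:
```python
from ov import *
f=frame('top'); a,s,o=crop(f,205,185,75,75,8); 
for i,y in enumerate((-46,46)): poly(a,f,place(K,yk,[[-55,y-7,50],[55,y-7,50],[55,y+7,50],[-55,y+7,50]]),(0,255,0),s,o)
a=cv2.convertScaleAbs(a,alpha=1.7); cv2.imwrite('pics/rk.png',a[:,:600])
for n in('top','side'):
    f=frame(n); 
    for r in regions_of(n,'roundel')[:1]:
        uv=np.argwhere(r['mask'])[:,::-1]; g=ray(f,uv,zt+13)[:,:2]; c=cv2.minEnclosingCircle(g.astype(np.float32)); c2=g.mean(0)
        print(n,c,'board',(np.array(c[0])-B)@Rz(yb),c2,(c2-B)@Rz(yb))
print('grip pt',place(S,ys,[[-143,0,52.7]]))
```

```text
top ((634.6527099609375, -227.021240234375), 64.79827117919922) board [0.1951396  7.31265682] [ 634.0515643  -227.58851677] [-0.63139456  7.30817761]
side ((621.1981201171875, -245.5623779296875), 57.90080261230469) board [-22.29217606   2.93996782] [ 609.47257138 -257.8795885 ] [-39.26852898   1.9371663 ]
grip pt [[473.81955722 -24.17329641  52.7       ]]
```

View pics/rk.png

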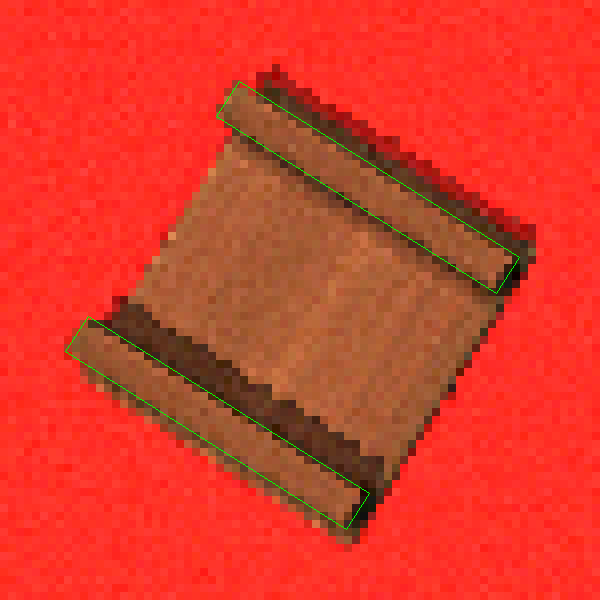

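Emit:
servo_tool(rows=[[[0.173, -0.372, 0], -0.95], [[0.173, -0.372, 0], -0.95], [[0.173, -0.372, 0], -0.95], [[0.173, -0.372, 0], -0.95], [[0.173, -0.372, 0], -0.95]], claw=1)

```text
clock: 2.88
eef_pos: [214.9, 533.4, 205.6]
orientation: [0.0, 0.319, 0.948, 0.0]
contact_force: [0.0, 0.3, 0.3]
opening: 1.002
finger_force: 0.0
```

Emit:
servo_tool(rows=[[[0.173, -0.372, 0], -0.95], [[0.173, -0.372, 0], -0.95], [[0.173, -0.372, 0], -0.95], [[0.173, -0.372, 0], -0.95], [[0.173, -0.372, 0], -0.95]])

```text
clock: 3.5
eef_pos: [258.1, 440.4, 205.6]
orientation: [0.0, 0.492, 0.87, 0.0]
contact_force: [0.3, 0.0, 0.3]
opening: 0.999
finger_force: 0.0
```

Emit:
servo_tool(rows=[[[0.173, -0.372, 0], -0.95], [[0.173, -0.372, 0], -0.95], [[0.173, -0.372, 0], -0.95], [[0.173, -0.372, 0], -0.95], [[0.173, -0.372, 0], -0.95]])

```text
clock: 4.12
eef_pos: [301.4, 347.4, 205.6]
orientation: [0.0, 0.648, 0.762, 0.0]
contact_force: [-0.1, -0.1, -0.5]
opening: 1.001
finger_force: 0.0
```

Emit:
servo_tool(rows=[[[0.173, -0.372, 0], -0.95], [[0.173, -0.372, 0], -0.95], [[0.173, -0.372, 0], -0.95], [[0.173, -0.372, 0], -0.95], [[0.173, -0.372, 0], -0.95]])

```text
clock: 4.75
eef_pos: [344.6, 254.4, 205.7]
orientation: [0.0, 0.78, 0.626, 0.0]
contact_force: [0.9, -0.2, 0.1]
opening: 0.999
finger_force: 0.0
```

Emit:
servo_tool(rows=[[[0.173, -0.372, 0], -0.95], [[0.173, -0.372, 0], -0.95], [[0.173, -0.372, 0], -0.95], [[0.173, -0.372, 0], -0.95], [[0.173, -0.372, 0], -0.95]])

```text
clock: 5.38
eef_pos: [387.9, 161.4, 205.7]
orientation: [0.0, 0.884, 0.467, 0.0]
contact_force: [-0.8, 0.1, 0.3]
opening: 1.004
finger_force: 0.0
```

Emit:
servo_tool(rows=[[[0.173, -0.372, 0], -0.95], [[0.173, -0.372, 0], -0.95], [[0.173, -0.372, 0], -0.95], [[0.173, -0.372, 0], -0.95], [[0.173, -0.372, 0], -0.95]])

```text
clock: 6.0
eef_pos: [431.1, 68.4, 205.6]
orientation: [0.0, 0.956, 0.292, 0.0]
contact_force: [0.1, 0.6, -0.1]
opening: 1.002
finger_force: 0.0
```

Emit:
servo_tool(rows=[[[0.173, -0.372, 0], -0.95], [[0.173, -0.372, 0], -0.95], [[0.173, -0.372, 0], -0.95], [[0.173, -0.372, 0], -0.95], [[0.173, -0.372, 0], -0.95]])

```text
clock: 6.62
eef_pos: [474.4, -24.6, 205.6]
orientation: [0.0, 0.994, 0.106, 0.0]
contact_force: [-0.4, 0.6, -0.4]
opening: 0.999
finger_force: 0.0
```

Emit:
servo_tool(rows=[[[0, 0, 0], 0], [[0, 0, 0], 0]])

```text
clock: 6.88
eef_pos: [473.8, -23.5, 205.4]
orientation: [-0.0, 0.994, 0.108, -0.0]
contact_force: [-0.7, 0.6, 0.4]
opening: 0.998
finger_force: 0.0
```

Emit:
servo_tool(rows=[[[0, 0, -0.7], 0], [[0, 0, -0.8], 0], [[0, 0, -0.8], 0], [[0, 0, -0.6], 0], [[0, 0, -0.35], 0]])

```text
clock: 7.5
eef_pos: [472.8, -22.8, 41.3]
orientation: [-0.001, 0.994, 0.108, -0.001]
contact_force: [-1.1, 0.2, -0.4]
opening: 1.0
finger_force: 0.0
```

Emit:
servo_tool(rows=[[[0, 0, 0], 0], [[0, 0, 0], 0], [[0, 0, 0], 0], [[0, 0, 0], 0], [[0, 0, 0], 0]], claw=0)

```text
clock: 8.12
eef_pos: [474.4, -24.1, 43.3]
orientation: [0.0, 0.994, 0.107, 0.0]
contact_force: [0.4, -1.0, 0.4]
opening: 0.503
finger_force: 0.0
```

Emit:
servo_tool(rows=[[[0, 0, 0], 0], [[0, 0, 0], 0], [[0, 0, 0], 0], [[0, 0, 0], 0], [[0, 0, 0], 0]])

```text
clock: 8.75
eef_pos: [474.1, -23.9, 42.9]
orientation: [-0.0, 0.994, 0.107, -0.0]
contact_force: [-0.2, 0.5, -0.0]
opening: 0.189
finger_force: 30.0
```

Emit:
servo_tool(rows=[[[0, 0, 0.05], 0], [[0, 0, 0.15], 0], [[0, 0, 0.3], 0], [[0, 0, 0.3], 0], [[0, 0, 0.2], 0]])

```text
clock: 9.38
eef_pos: [474.8, -24.2, 94.7]
orientation: [0.0, 0.994, 0.107, 0.001]
contact_force: [-0.1, 0.1, 0.1]
opening: 0.19
finger_force: 30.0
```

Emit:
servo_tool(rows=[[[0, 0, 0], 0], [[0, 0, 0], 0], [[0, 0, 0], 0]])

```text
clock: 9.75
eef_pos: [473.6, -23.8, 92.3]
orientation: [-0.0, 0.994, 0.107, -0.001]
contact_force: [-0.2, 0.7, -1.5]
opening: 0.192
finger_force: 30.0
```

```bash
cat >> m.py <<'E'
def blade(n,zg,center,yaw,r=75):
    # blade points: depth pts near expected centre, grey pixels; plane fit
    f=frame(n);P=cloud(f);hsv=cv2.cvtColor(f['pixels'],cv2.COLOR_RGB2HSV)
    loc=(P[...,:2]-center)@Rz(yaw)
    m=(np.abs(loc[...,0])<r)&(np.abs(loc[...,1])<45)&(np.abs(P[...,2]-zg)<20)&(hsv[...,1]<70)&(hsv[...,2]>110)
    q=P[m]; l=loc[m]; 
    A=np.c_[l,np.ones(len(l))]; k=np.linalg.lstsq(A,q[:,2],rcond=None)[0]
    res=np.abs(q[:,2]-A@k)<4; k=np.linalg.lstsq(A[res],q[res,2],rcond=None)[0]
    uv=np.argwhere(m)[:,::-1]; g=ray(f,uv,k[2]); 
    print(n,len(q),'plane slope x,y, z0',k.round(4),'rect',cv2.minAreaRect(g[:,:2].astype(np.float32)))
    return f
E
python3 - <<'E'
from m import *
s=state(); print(s['eef_pos'],s['orientation'],s['contact_force'])
for n in('top','side'): f=blade(n,52,[613.6,6],.2126)
E
```

```text
[473.6177525  -23.84459934  92.34283928] [-2.44486409e-04  9.94239008e-01  1.07183827e-01 -6.01391052e-04] [-0.23219151  0.74738335 -1.50194086]
top 754 plane slope x,y, z0 [-5.800e-03  9.500e-03  5.082e+01] rect ((612.6986083984375, 7.509529113769531), (89.33533477783203, 58.806758880615234), 12.489152908325195)
side 522 plane slope x,y, z0 [-4.40000e-03 -6.10000e-03  5.01863e+01] rect ((613.816162109375, 5.1531829833984375), (87.51336669921875, 60.62942886352539), 11.745621681213379)
```

Emit:
servo_tool(rows=[[[-0.13, -0.25, 0], 0.6], [[-0.24, -0.45, 0], 0.9], [[-0.25, -0.47, 0], 0.9], [[-0.25, -0.47, 0], 0.9], [[-0.25, -0.47, 0], 0.9]])

```text
clock: 10.48
eef_pos: [417.6, -130.2, 92.8]
orientation: [-0.0, 0.962, 0.273, -0.0]
contact_force: [-0.4, -0.1, -2.1]
opening: 0.186
finger_force: 30.0
```

Emit:
servo_tool(rows=[[[-0.25, -0.47, 0], 0.9], [[-0.25, -0.47, 0], 0.9], [[-0.25, -0.47, 0], 0.74], [[0.05, -0.5, 0], 0], [[0.05, -0.5, 0], 0]])

```text
clock: 11.1
eef_pos: [385.5, -250.9, 92.8]
orientation: [0.0, 0.93, 0.368, -0.0]
contact_force: [0.4, 0.4, -0.7]
opening: 0.185
finger_force: 30.0
```

Emit:
servo_tool(rows=[[[0.06, -0.5, 0], 0], [[0.06, -0.5, 0], 0], [[0.06, -0.5, 0], 0], [[0.06, -0.5, 0], 0], [[0.06, -0.5, 0], 0]])

```text
clock: 11.72
eef_pos: [400.6, -375.8, 92.6]
orientation: [-0.0, 0.93, 0.368, -0.0]
contact_force: [-0.1, 0.3, -0.8]
opening: 0.19
finger_force: 30.0
```

Emit:
servo_tool(rows=[[[0.06, -0.5, 0], 0], [[0.06, -0.4, 0], 0], [[0.03, -0.2, 0], 0], [[0, 0, -0.2], 0], [[0, 0, 0], 0]])

```text
clock: 12.35
eef_pos: [407.4, -428.3, 81.2]
orientation: [-0.002, 0.93, 0.368, -0.0]
contact_force: [-0.2, 0.5, -1.0]
opening: 0.188
finger_force: 30.0
```

Emit:
servo_tool(rows=[[[0, 0, 0], 0], [[0, 0, 0], 0]])

```text
clock: 12.6
eef_pos: [408.2, -429.7, 83.2]
orientation: [0.0, 0.93, 0.368, 0.0]
contact_force: [-0.7, 1.2, -0.9]
opening: 0.184
finger_force: 30.0
```

Run:
```python
from m import *
from ov import B,yb
s=state(); p=s['eef_pos'];q=s['orientation'];print(p,q,s['contact_force'],s['joint_pos'])
yaw=2*np.arctan2(q[2],q[1]); 
c=p[:2]+143*np.array([np.cos(yaw),np.sin(yaw)]); t=p[:2]+188*np.array([np.cos(yaw),np.sin(yaw)])
print('yaw',yaw,'TCP board',(p[:2]-B)@Rz(yb),'tip',(t-B)@Rz(yb))
for n in('top','side'): f=blade(n,40,c,yaw)
```

```text
[ 408.22834305 -429.70537221   83.16018572] [1.20523998e-04 9.29709333e-01 3.68294094e-01 3.10662639e-05] [-0.74752238  1.23606824 -0.94111666] [-1.00216953e+00  2.52356817e-01  1.78882688e+00  1.69747551e-05
  1.10016049e+00 -1.85727853e-01]
yaw 0.7543469496329809 TCP board [-303.62821989   13.65438474] tip [-115.62927288   14.28361009]
top 674 plane slope x,y, z0 [ 5.10000e-03 -3.00000e-04  4.16289e+01] rect ((508.0295104980469, -333.02813720703125), (79.11243438720703, 58.07402038574219), 43.12112045288086)
side 630 plane slope x,y, z0 [-5.60000e-03 -2.00000e-03  4.12665e+01] rect ((512.382568359375, -331.9051513671875), (89.70890045166016, 60.23909378051758), 43.13710021972656)
```

Emit:
servo_tool(rows=[[[0.164, -0.176, -0.1], 0], [[0, 0, -0.2], 0], [[0.2, 0.186, 0], 0], [[0.24, 0.22, 0], 0], [[0.14, 0.13, 0], 0]])

```text
clock: 13.32
eef_pos: [446.4, -410.9, 68.1]
orientation: [0.0, 0.93, 0.369, 0.0]
contact_force: [0.7, 0.1, -0.7]
opening: 0.193
finger_force: 30.0
```

Emit:
servo_tool(rows=[[[0, 0, 0], 0], [[0, 0, 0], 0]])

```text
clock: 13.58
eef_pos: [445.4, -412.1, 68.1]
orientation: [0.0, 0.93, 0.368, -0.0]
contact_force: [-0.4, -0.1, -2.0]
opening: 0.189
finger_force: 30.0
```

Emit:
servo_tool(rows=[[[0, 0, -0.08], 0], [[0, 0, -0.06], 0], [[0, 0, 0], 0], [[0, 0, 0], 0]])

```text
clock: 14.08
eef_pos: [445.2, -412.0, 60.9]
orientation: [-0.0, 0.93, 0.368, 0.0]
contact_force: [-1.4, 0.5, -0.2]
opening: 0.192
finger_force: 30.0
```

Emit:
servo_tool(rows=[[[0, 0, -0.02], 0], [[0, 0, 0], 0], [[0, 0, 0], 0]])

```text
clock: 14.45
eef_pos: [445.4, -412.0, 60.0]
orientation: [0.0, 0.93, 0.368, 0.0]
contact_force: [-0.1, -0.2, -1.3]
opening: 0.189
finger_force: 30.0
```

Emit:
servo_tool(rows=[[[0, 0, -0.02], 0], [[0, 0, 0], 0], [[0, 0, 0], 0]])

```text
clock: 14.82
eef_pos: [445.3, -412.0, 58.9]
orientation: [-0.0, 0.93, 0.368, 0.0]
contact_force: [-0.2, -0.2, -1.1]
opening: 0.19
finger_force: 30.0
```

Emit:
servo_tool(rows=[[[0, 0, -0.014], 0], [[0, 0, 0], 0], [[0, 0, 0], 0]])

```text
clock: 15.2
eef_pos: [445.3, -412.0, 58.3]
orientation: [0.0, 0.93, 0.368, -0.0]
contact_force: [-0.1, 0.3, -1.0]
opening: 0.189
finger_force: 30.0
```

Emit:
servo_tool(rows=[[[0, 0, -0.014], 0], [[0, 0, 0], 0], [[0, 0, 0], 0]])

```text
clock: 15.58
eef_pos: [445.4, -412.0, 57.6]
orientation: [0.0, 0.93, 0.368, 0.0]
contact_force: [0.9, -0.2, -0.2]
opening: 0.187
finger_force: 30.0
```

Run:
```python
from m import *
from ov import B,yb,zt
s=state(); p=s['eef_pos'];q=s['orientation'];print(p,s['contact_force'],s['moment'])
yaw=2*np.arctan2(q[2],q[1]); t=p[:2]+188*np.array([np.cos(yaw),np.sin(yaw)])
print('TCP board',(p[:2]-B)@Rz(yb),'tip',(t-B)@Rz(yb))
f=frame('side'); c=p[:2]+143*np.array([np.cos(yaw),np.sin(yaw)])
blade('side',16,c,yaw)
save(f,'side1.png')
cv2.imwrite('pics/s1.png',cv2.resize(cv2.imread('pics/side1.png')[290:440,270:470],None,fx=4,fy=4))
```

```text
[ 445.37511464 -412.04586881   57.64158559] [ 0.85152274 -0.18681206 -0.19764231] [-0.10803761  0.18910134 -0.0193524 ]
TCP board [-264.42335763    1.21575641] tip [-76.42419181   1.77580105]
side 356 plane slope x,y, z0 [-6.70000e-03 -2.30000e-03  1.62939e+01] rect ((548.4423828125, -312.72125244140625), (73.91468048095703, 54.25658416748047), 34.528602600097656)
```

View pics/s1.png

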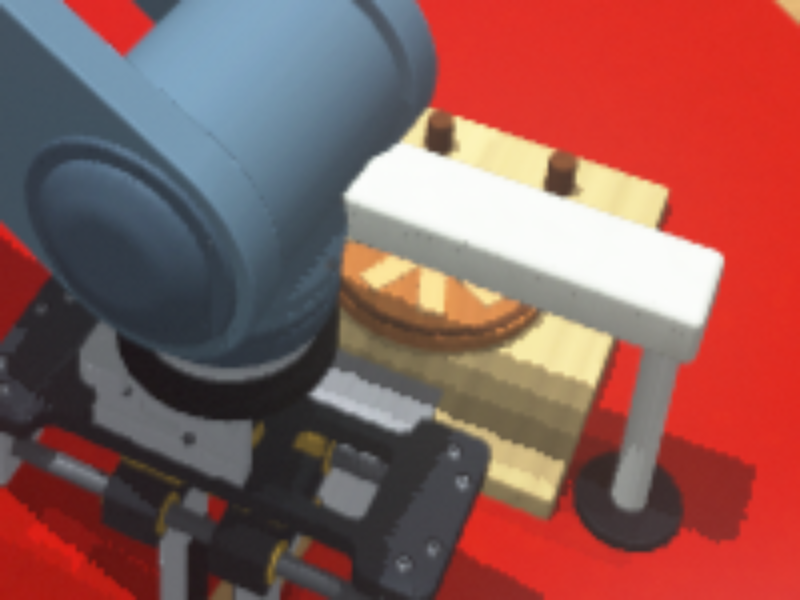

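Emit:
servo_tool(rows=[[[0, 0, -0.01], 0], [[0, 0, 0], 0], [[0, 0, 0], 0]])

```text
clock: 16.05
eef_pos: [445.4, -412.1, 57.2]
orientation: [0.0, 0.93, 0.368, 0.0]
contact_force: [-0.6, -0.3, 1.0]
opening: 0.192
finger_force: 30.0
```

```bash
python3 -c "
from h import *
for i in range(5):
    s=state(); print(s['eef_pos'],s['contact_force'],s['moment'],s['clock']); grab_frame('top')"
```

```text
[ 445.35912283 -412.13483917   57.21147525] [-0.63224545 -0.28410877  1.02035979] [-0.09916381  0.19977997  0.07778575] 16.05
[ 445.37215687 -412.15387834   57.21427359] [-0.34742243 -0.5784905   0.56252591] [-0.13801495  0.19803602 -0.00573093] 16.1
[ 445.36160673 -412.12992188   57.21506155] [-1.1023277  -0.15213255  0.89996572] [-0.06612608  0.19777222 -0.03336785] 16.15
[ 445.34043542 -412.12540737   57.19589233] [-0.80667239 -0.95079454  1.19829266] [-0.11314893  0.19530534  0.01340907] 16.2
[ 445.34165258 -412.08086806   57.14296214] [-1.1609512  -0.32082721  0.7783001 ] [-0.12283001  0.23640376 -0.03582142] 16.25
```

Emit:
servo_tool(rows=[[[0.117, 0.109, 0], 0], [[0.117, 0.109, 0], 0], [[0.117, 0.109, 0], 0], [[0.117, 0.109, 0], 0], [[0.117, 0.109, 0], 0]])

```text
clock: 16.92
eef_pos: [475.0, -384.6, 57.3]
orientation: [0.0, 0.93, 0.368, -0.0]
contact_force: [-2.2, -2.5, 2.7]
opening: 0.194
finger_force: 30.0
```

Emit:
servo_tool(rows=[[[0.117, 0.109, 0], 0], [[0.117, 0.109, 0], 0], [[0, 0, 0], 0]])

```text
clock: 17.3
eef_pos: [487.1, -373.1, 57.1]
orientation: [-0.0, 0.93, 0.368, 0.001]
contact_force: [1.4, 1.2, 2.0]
opening: 0.19
finger_force: 30.0
```

```bash
cat >> m.py <<'E'
def rnd(zg):
    from ov import B,yb
    f=frame('top')
    for r in regions_of('top','roundel')[:2]:
        g=ray(f,np.argwhere(r['mask'])[:,::-1],zg)[:,:2]; c=np.array(cv2.minEnclosingCircle(g.astype(np.float32))[0]); P=cloud(f)[r['mask']]
        e=cv2.fitEllipse(max(cv2.findContours(r['mask'].astype(np.uint8),0,1)[0],key=len)); e0=ray(f,[e[0]],zg)[0,:2]
        print('roundel p',r['p'],r['mask'].sum(),c,'ellipse c',e0,'board',(c-B)@Rz(yb),(e0-B)@Rz(yb),'z',np.nanpercentile(P[:,2],[10,50,90]))
    return f
def tool():
    from ov import B,yb
    s=state(); p=s['eef_pos'];q=s['orientation'];yaw=2*np.arctan2(q[2],q[1]); t=p[:2]+188*np.array([np.cos(yaw),np.sin(yaw)])
    print(s['clock'],p,'yaw',yaw,s['contact_force'],s['moment'],'tip board',(t-B)@Rz(yb)); return p,yaw
E
python3 -c "
from m import *
tool(); rnd(27)"
```

```text
17.3 [ 487.12373468 -373.09865042   57.06264924] yaw 0.7542345300612139 [1.35568468 1.22442757 2.04296428] [ 0.06002768 -0.21952563  0.00428751] tip board [-19.32939563   1.80652063]
roundel p 0.62 1680 [ 647.93695068 -217.09275818] ellipse c [ 648.53589061 -217.03674487] board [16.68091013  5.50567658] [17.15696113  5.13792399] z [24.64670832 28.81517991 32.75887874]
```

Emit:
servo_tool(rows=[[[0.1, 0.093, 0], 0], [[0.1, 0.093, 0], 0], [[0.1, 0.093, 0], 0], [[0.1, 0.093, 0], 0], [[0, 0, 0], 0]])

```text
clock: 18.02
eef_pos: [507.0, -354.6, 57.0]
orientation: [-0.0, 0.93, 0.368, 0.001]
contact_force: [-0.4, -1.0, 2.7]
opening: 0.187
finger_force: 30.0
```

```bash
python3 -c "
from m import *
tool(); rnd(28)"
```

```text
18.025 [ 507.01117643 -354.60431565   57.04063274] yaw 0.7542624423184806 [-0.44378119 -1.00349487  2.67285567] [-0.09616008 -0.07732433 -0.0549375 ] tip board [7.82842497 1.760658  ]
roundel p 0.63 1721 [ 652.31512451 -217.16671753] ellipse c [ 651.67948257 -218.04881322] board [19.8309176   2.46407684] [18.76434325  2.2530019 ] z [24.66076411 29.18024614 33.35088737]
```

Emit:
servo_tool(rows=[[[0.1, 0.093, 0], 0], [[0.1, 0.093, 0], 0], [[0.1, 0.093, 0], 0], [[0.1, 0.093, 0], 0], [[0.1, 0.093, 0], 0]])

```text
clock: 18.75
eef_pos: [531.3, -332.0, 57.3]
orientation: [0.0, 0.93, 0.368, -0.0]
contact_force: [-3.3, -3.1, 6.6]
opening: 0.19
finger_force: 30.0
```

Emit:
servo_tool(rows=[[[0, 0, 0], 0], [[0, 0, 0], 0]])

```text
clock: 19.0
eef_pos: [531.7, -331.5, 56.9]
orientation: [-0.0, 0.93, 0.368, 0.0]
contact_force: [-0.2, -0.4, 3.6]
opening: 0.188
finger_force: 30.0
```

```bash
python3 -c "
from m import *
tool(); rnd(28)"
```

```text
19.0 [ 531.68043337 -331.53973884   56.94299137] yaw 0.7538591875742862 [-0.2305749  -0.38821811  3.64413079] [-0.09392387 -0.0520342  -0.03307677] tip board [41.60063095  1.71164692]
roundel p 0.66 1603 [ 656.05847168 -220.11212158] ellipse c [ 654.45053529 -219.28631194] board [20.55747439 -2.24338195] [19.94556967 -0.54250171] z [25.86940257 29.65492817 33.47736089]
```

Emit:
servo_tool(rows=[[[0, 0, 0.02], 0], [[0, 0, 0.03], 0], [[0, 0, 0.04], 0], [[0, 0, 0.06], 0], [[0, 0, 0.06], 0]])

```text
clock: 19.73
eef_pos: [531.0, -331.8, 67.4]
orientation: [-0.0, 0.93, 0.368, -0.0]
contact_force: [-0.1, -0.5, -3.1]
opening: 0.185
finger_force: 30.0
```

Emit:
servo_tool(rows=[[[0, 0, 0.06], 0], [[0, 0, 0.04], 0], [[0, 0, 0.02], 0], [[0, 0, 0], 0], [[0, 0, 0], 0]])

```text
clock: 20.35
eef_pos: [531.2, -332.0, 73.5]
orientation: [-0.0, 0.93, 0.368, -0.0]
contact_force: [-0.4, 0.2, -1.8]
opening: 0.188
finger_force: 30.0
```

```bash
python3 -c "
from m import *
tool(); f=rnd(43)
save(f,'t2.png'); P=cloud(f)
r=regions_of('top','roundel')[0]; q=P[r['mask']]; q=q[~np.isnan(q[:,0])]; q=q[q[:,2]>30]
c=q.mean(0); l=(q[:,:2]-c[:2])@Rz(.754); print('tilt',np.linalg.lstsq(np.c_[l,np.ones(len(l))],q[:,2],rcond=None)[0])
"
```

```text
20.35 [ 531.23281444 -332.02048643   73.52049244] yaw 0.7539162609132114 [-0.40082929  0.23623178 -1.82468461] [-0.23816138  0.27888066 -0.0142722 ] tip board [40.94533967  1.67638864]
roundel p 0.95 1680 [ 649.90679932 -220.64277649] ellipse c [ 649.82743603 -220.70008791] board [15.69845662  1.56642301] [15.60133391  1.57868309] z [26.12574599 31.50697805 36.30827781]
tilt [-4.10987419e-02  2.33335941e-03  3.37049004e+01]
```

```bash
python3 -c "
from m import *
f=frame('side'); a,s,o=crop=None,4,0
" 2>/dev/null; python3 -c "
from h import *
f=frame('side'); a=cv2.resize(f['pixels'][285:435,280:480,::-1],None,fx=3,fy=3)
f=frame('top'); P=cloud(f); b=cv2.resize(f['pixels'][160:310,360:480,::-1],None,fx=3,fy=3)
cv2.imwrite('pics/c2.png',np.hstack([a[:,:430],b]))
for uv in [(430,235),(425,228),(421,222),(417,216),(412,209),(408,205)]: print(uv,P[uv[1],uv[0]].round(1))
"
```

```text
(430, 235) [ 598.6 -248.7   34.4]
(425, 228) [ 617.8 -236.8   31. ]
(421, 222) [ 633.9 -226.4   32.8]
(417, 216) [ 650.  -215.9   34.9]
(412, 209) [ 669.8 -204.7   27.2]
(408, 205) [ 680.6 -194.    29.4]
```

View pics/c2.png

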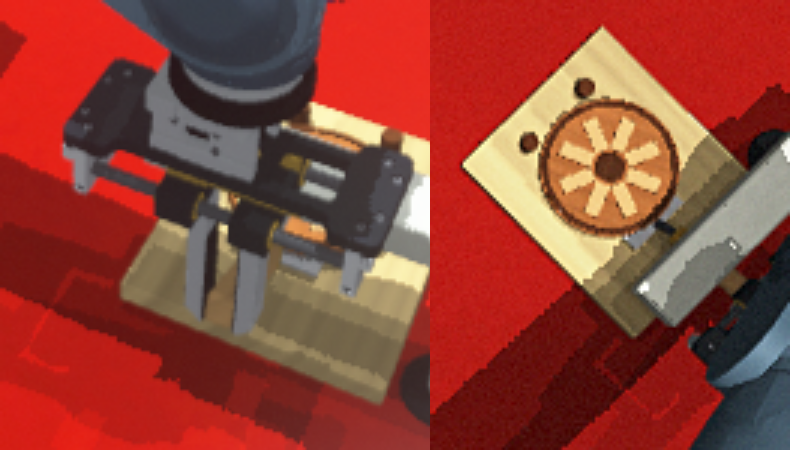

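Emit:
servo_tool(rows=[[[0, 0, -0.04], 0], [[0, 0, -0.06], 0], [[0, 0, -0.06], 0], [[0, 0, -0.06], 0], [[0, 0, -0.06], 0]])

```text
clock: 21.28
eef_pos: [531.4, -332.1, 59.5]
orientation: [0.0, 0.93, 0.368, 0.0]
contact_force: [0.2, -1.9, 2.3]
opening: 0.191
finger_force: 30.0
```

Emit:
servo_tool(rows=[[[0, 0, -0.03], 0], [[0, 0, -0.02], 0], [[0, 0, 0], 0], [[0, 0, 0], 0]])

```text
clock: 21.78
eef_pos: [531.4, -332.2, 57.5]
orientation: [0.0, 0.93, 0.368, 0.0]
contact_force: [-2.8, -1.6, 5.9]
opening: 0.186
finger_force: 30.0
```

```bash
python3 -c "
from m import *
tool(); f=rnd(28)
"
```

```text
21.775 [ 531.43900905 -332.24127685   57.5221105 ] yaw 0.7541267975817557 [-2.76499027 -1.64762595  5.85400514] [-0.16750929  0.34249346  0.07084279] tip board [40.94528896  1.41386901]
roundel p 0.84 1743 [ 655.7611084  -220.24659729] ellipse c [ 654.69209846 -219.9859864 ] board [20.24833759 -2.1387728 ] [19.64471707 -1.21880402] z [24.91192882 29.27072906 33.13728879]
```

Emit:
servo_tool(rows=[[[0, 0, 0], 0], [[0, 0, 0], 0], [[0, 0, 0], 0], [[0, 0, 0], 0]], claw=0.35)

```text
clock: 22.38
eef_pos: [531.2, -331.8, 56.8]
orientation: [-0.0, 0.93, 0.368, -0.0]
contact_force: [0.3, 0.2, 0.4]
opening: 0.35
finger_force: 0.0
```

Emit:
servo_tool(rows=[[[0, 0, 0], 0], [[0, 0, 0], 0], [[0, 0, 0], 0], [[0, 0, 0], 0]], claw=0)

```text
clock: 22.88
eef_pos: [531.3, -332.0, 57.0]
orientation: [0.0, 0.93, 0.368, 0.0]
contact_force: [-0.2, -0.2, -0.9]
opening: 0.187
finger_force: 30.0
```

```bash
python3 -c "
from m import *
tool(); f=rnd(28)
"
```

```text
22.875 [ 531.2860901  -331.98244923   57.02638352] yaw 0.7539556756572098 [-0.24927461 -0.20621549 -0.89851401] [-0.06375986  0.10003333 -0.00914181] tip board [41.01021824  1.67525032]
roundel p 0.56 1714 [ 655.18652344 -219.91383362] ellipse c [ 654.33131257 -220.01154475] board [20.05538002 -1.50344067] [19.36353985 -0.99129785] z [25.18656387 29.19508808 33.04208366]
```

Emit:
servo_tool(rows=[[[-0.05, -0.047, 0], 0], [[-0.1, -0.094, 0], 0], [[-0.1, -0.094, 0], 0], [[-0.1, -0.094, 0], 0], [[-0.1, -0.094, 0], 0]])

```text
clock: 23.6
eef_pos: [508.3, -353.5, 57.0]
orientation: [-0.0, 0.93, 0.368, 0.0]
contact_force: [0.5, -0.1, -0.4]
opening: 0.187
finger_force: 30.0
```

Emit:
servo_tool(rows=[[[-0.1, -0.094, 0], 0], [[-0.1, -0.094, 0], 0], [[-0.1, -0.094, 0], 0], [[-0.05, -0.047, 0], 0], [[0, 0, 0], 0]])

```text
clock: 24.22
eef_pos: [490.9, -370.0, 57.1]
orientation: [0.0, 0.93, 0.368, -0.0]
contact_force: [-1.2, 0.2, -0.2]
opening: 0.186
finger_force: 30.0
```

Emit:
servo_tool(rows=[[[0, 0, 0], 0], [[0, 0, 0], 0], [[0, 0, 0], 0], [[0, 0, 0], 0]], claw=0.6)

```text
clock: 24.72
eef_pos: [491.3, -369.5, 57.1]
orientation: [0.0, 0.93, 0.368, 0.0]
contact_force: [0.2, 0.4, -0.9]
opening: 0.576
finger_force: 0.0
```

```bash
python3 -c "
from m import *
tool(); f=rnd(28)
a=cv2.resize(f['pixels'][170:310,370:500,::-1],None,fx=4,fy=4); cv2.imwrite('pics/t3.png',a)
"
```

```text
24.725 [ 491.3482353  -369.52038296   57.08423792] yaw 0.7541802990764951 [ 0.17126583  0.36287311 -0.90239368] [-0.09065549  0.1862258  -0.02009596] tip board [-13.79952122   1.52939038]
roundel p 0.81 1483 [ 613.53631592 -257.3782959 ] ellipse c [ 618.35762111 -253.17188211] board [-35.95583675  -0.46936317] [-29.56109852  -0.68436036] z [25.15238244 29.2028173  33.20902775]
```

View pics/t3.png

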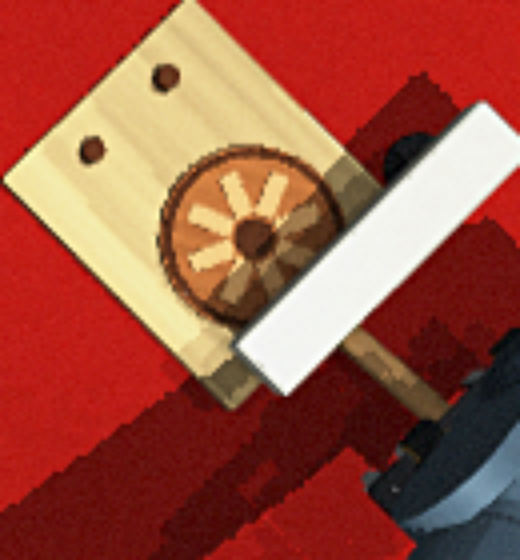

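Emit:
servo_tool(rows=[[[0.124, 0.116, -0.06], 0], [[0.124, 0.116, -0.1], 0], [[0.124, 0.116, -0.1], 0], [[0.124, 0.116, -0.1], 0], [[0.124, 0.116, -0.1], 0]])

```text
clock: 25.45
eef_pos: [522.7, -340.0, 33.5]
orientation: [-0.0, 0.93, 0.368, -0.0]
contact_force: [0.9, 0.2, -0.2]
opening: 0.601
finger_force: 0.0
```

Emit:
servo_tool(rows=[[[0.124, 0.116, -0.1], 0], [[0, 0, 0], 0], [[0, 0, 0], 0]])

```text
clock: 25.82
eef_pos: [528.5, -334.9, 29.2]
orientation: [0.0, 0.93, 0.368, -0.0]
contact_force: [0.3, -0.8, 0.0]
opening: 0.599
finger_force: 0.0
```

Emit:
servo_tool(rows=[[[0, 0, 0], 0], [[0, 0, 0], 0], [[0, 0, 0], 0], [[0, 0, 0], 0], [[0, 0, 0], 0]], claw=0)

```text
clock: 26.45
eef_pos: [528.5, -334.8, 29.1]
orientation: [0.0, 0.93, 0.368, -0.0]
contact_force: [0.2, -0.6, -0.1]
opening: 0.186
finger_force: 30.0
```

```bash
python3 -c "
from m import *
p,y=tool(); from ov import B,yb; print((p[:2]-B)@Rz(yb))
"
```

```text
26.45 [ 528.45952009 -334.84960594   29.12331967] yaw 0.754004299708308 [ 0.2454192  -0.63541273 -0.10054814] [-0.04514512  0.10311092 -0.04270458] tip board [36.98748688  1.51724725]
[-151.01166469    0.95243975]
```

Emit:
servo_tool(rows=[[[0, 0, 0.02], 0], [[0, 0, 0.04], 0], [[0, 0, 0.05], 0], [[0, 0, 0.05], 0], [[0, 0, 0.04], 0]])

```text
clock: 27.08
eef_pos: [528.5, -334.8, 39.3]
orientation: [0.0, 0.93, 0.368, 0.0]
contact_force: [0.1, 1.0, -2.6]
opening: 0.19
finger_force: 30.0
```

Emit:
servo_tool(rows=[[[0, 0, 0], 0], [[0, 0, 0], 0], [[0, 0, 0], 0]])

```text
clock: 27.45
eef_pos: [528.4, -334.7, 38.9]
orientation: [-0.0, 0.93, 0.368, -0.0]
contact_force: [-1.4, -0.1, -2.1]
opening: 0.19
finger_force: 30.0
```

```bash
cat >> m.py <<'E'
def tilt(yaw,lo,n='top'):
    f=frame(n);P=cloud(f)
    for r in regions_of(n,'roundel')[:1]:
        q=P[cv2.erode(r['mask'].astype(np.uint8),np.ones((3,3)))>0]; q=q[~np.isnan(q[:,0])]; q=q[np.abs(q[:,2]-lo)<12]
        c=np.median(q,0); l=(q[:,:2]-c[:2])@Rz(yaw); print(n,r['p'],'tilt x,y,z',np.linalg.lstsq(np.c_[l,np.ones(len(l))],q[:,2],rcond=None)[0].round(4),c,len(q))
E
python3 -c "
from m import *
p,y=tool(); rnd(38); tilt(y,38); tilt(y,38,'side')
"
```

```text
27.45 [ 528.40657957 -334.69914582   38.9368503 ] yaw 0.7540246597962768 [-1.39142879 -0.05514093 -2.08475508] [-0.15908305  0.27518105  0.00821493] tip board [37.05144495  1.66718734]
roundel p 0.78 1459 [ 615.27850342 -257.40240479] ellipse c [ 619.56231607 -253.44721395] board [-34.69873691  -1.6758036 ] [-28.86833646  -1.70767765] z [34.8184742  38.7970122  42.80262016]
top 0.87 tilt x,y,z [-1.30000e-03  3.80000e-03  3.87639e+01] [ 620.71599855 -250.04059693   38.73338681] 1240
side 0.57 tilt x,y,z [ 1.73000e-02 -2.32000e-02  3.88021e+01] [ 604.1613765  -295.5214806    39.02689286] 44
```

Emit:
servo_tool(rows=[[[-0.072, 0.07, 0], 0], [[-0.173, 0.167, 0], 0], [[-0.26, 0.25, 0], 0], [[-0.288, 0.278, 0], 0], [[-0.288, 0.278, 0], 0]])

```text
clock: 28.38
eef_pos: [473.3, -281.5, 38.9]
orientation: [-0.0, 0.93, 0.368, -0.0]
contact_force: [-0.3, 0.6, -1.5]
opening: 0.187
finger_force: 30.0
```

Emit:
servo_tool(rows=[[[-0.288, 0.278, 0], 0], [[-0.288, 0.278, 0], 0], [[-0.288, 0.278, 0], 0], [[-0.288, 0.278, 0], 0], [[-0.26, 0.25, 0], 0]])

```text
clock: 29.0
eef_pos: [402.7, -213.4, 38.9]
orientation: [-0.0, 0.93, 0.368, -0.0]
contact_force: [0.4, -1.3, -1.1]
opening: 0.187
finger_force: 30.0
```

Emit:
servo_tool(rows=[[[-0.159, 0.153, 0], 0], [[-0.072, 0.07, 0], 0], [[0, 0, 0], 0], [[0, 0, 0], 0]])

```text
clock: 29.5
eef_pos: [392.7, -203.8, 39.3]
orientation: [0.0, 0.93, 0.368, 0.0]
contact_force: [-0.5, -0.8, -2.6]
opening: 0.188
finger_force: 30.0
```

```bash
cat >> m.py <<'E'
def rel(zt_):
    "roundel centre (top & side pixels, height of its top face rim) in tool frame"
    s=state(); p=s['eef_pos'];q=s['orientation'];yaw=2*np.arctan2(q[2],q[1])
    for n in('top','side'):
        f=frame(n); P=cloud(f)
        for r in regions_of(n,'roundel')[:1]:
            ct=max(cv2.findContours(r['mask'].astype(np.uint8),0,1)[0],key=len)[:,0]
            g=ray(f,ct,zt_)[:,:2]; c=np.array(cv2.minEnclosingCircle(g.astype(np.float32))); mm=ray(f,np.argwhere(r['mask'])[:,::-1],zt_)[:,:2].mean(0)
            print(n,round(r['p'],2),'circ',c[0],c[1],'tool',(np.array(c[0])-p[:2])@Rz(yaw),'mean tool',(mm-p[:2])@Rz(yaw),'z',np.nanmedian(P[r['mask']][:,2]))
E
python3 -c "
from m import *
p,y=tool(); rel(36);tilt(y,38); tilt(y,38,'side')
"
```

```text
29.5 [ 392.69211156 -203.84454135   39.2811029 ] yaw 0.7538125999028722 [-0.48684645 -0.81737371 -2.63896347] [-0.16956045  0.29521978  0.01491761] tip board [ 27.13462417 189.89043054]Traceback (most recent call last):
  File "<string>", line 3, in <module>
    p,y=tool(); rel(36);tilt(y,38); tilt(y,38,'side')
                ~~~^^^^
  File "m.py", line 44, in rel
    g=ray(f,ct,zt_)[:,:2]; c=np.array(cv2.minEnclosingCircle(g.astype(np.float32))); mm=ray(f,np.argwhere(r['mask'])[:,::-1],zt_)[:,:2].mean(0)
                             ~~~~~~~~^^^^^^^^^^^^^^^^^^^^^^^^^^^^^^^^^^^^^^^^^^^^^^
ValueError: setting an array element with a sequence. The requested array has an inhomogeneous shape after 1 dimensions. The detected shape was (2,) + inhomogeneous part.
```

```bash
sed -i 's/c=np.array(cv2.minEnclosingCircle(g.astype(np.float32))); mm/c=cv2.minEnclosingCircle(g.astype(np.float32)); mm/' m.py && python3 -c "
from m import *
p,y=tool(); rel(38);tilt(y,38); tilt(y,38,'side')
f=frame('top'); a=cv2.resize(f['pixels'][180:320,310:450,::-1],None,fx=4,fy=4); cv2.imwrite('pics/t4.png',a)
"
```

```text
29.6 [ 392.62312289 -203.76783199   39.19640749] yaw 0.7539135193255558 [ 0.69729196 -0.18524621 -1.91199572] [-1.95954997e-01  2.98722375e-01  1.74871053e-04] tip board [ 27.13648283 190.01255419]
top 0.95 circ (478.6512145996094, -127.83353424072266) 63.03543472290039 tool [114.69262645  -3.52867902] mean tool [114.43000607  -3.107392  ] z 39.02804316423665
side 0.63 circ (478.17840576171875, -131.28009033203125) 63.71223831176758 tool [111.98878406  -5.71763617] mean tool [118.54171748 -32.72481173] z 38.16340297911259
top 0.87 tilt x,y,z [-8.90000e-03  2.80000e-03  3.89616e+01] [ 476.67533637 -128.31679497   38.86540489] 1505
side 0.93 tilt x,y,z [ 7.70000e-03 -3.20000e-03  3.79672e+01] [ 510.28470673 -156.6855266    38.05213119] 525
```

View pics/t4.png

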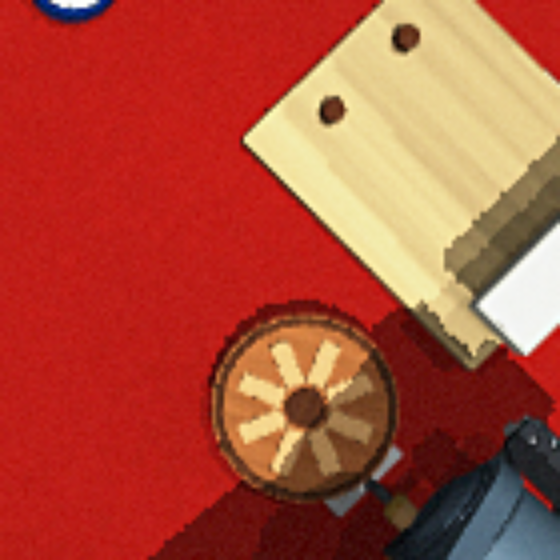

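Emit:
servo_tool(rows=[[[0.054, 0.107, 0.05], 0], [[0.127, 0.249, 0.1], 0.08], [[0.181, 0.356, 0.1], 0.16], [[0.199, 0.392, 0.1], 0.18], [[0.199, 0.392, 0.1], 0.18]])

```text
clock: 30.68
eef_pos: [430.9, -127.2, 62.1]
orientation: [0.0, 0.92, 0.391, 0.0]
contact_force: [-0.1, -1.0, -1.2]
opening: 0.188
finger_force: 30.0
```

Emit:
servo_tool(rows=[[[0.199, 0.392, 0.1], 0.18], [[0.199, 0.392, 0.1], 0.18], [[0.199, 0.392, 0.1], 0.18], [[0.199, 0.392, 0.1], 0.18], [[0.199, 0.392, 0.05], 0.18]])

```text
clock: 31.3
eef_pos: [480.5, -29.0, 84.7]
orientation: [0.0, 0.906, 0.424, 0.0]
contact_force: [0.3, 0.1, -2.6]
opening: 0.189
finger_force: 30.0
```

Emit:
servo_tool(rows=[[[0.199, 0.392, 0], 0.18], [[0.199, 0.392, 0], 0.18], [[0.199, 0.392, 0], 0.18], [[0.199, 0.392, 0], 0.18], [[0.199, 0.392, 0], 0.18]])

```text
clock: 31.92
eef_pos: [529.8, 69.2, 84.3]
orientation: [-0.0, 0.89, 0.456, -0.0]
contact_force: [0.7, -0.2, -2.9]
opening: 0.19
finger_force: 30.0
```

Emit:
servo_tool(rows=[[[0.199, 0.392, 0], 0.18], [[0.199, 0.392, 0], 0.18], [[0.199, 0.392, 0], 0.16], [[0.163, 0.321, 0], 0], [[0.108, 0.214, 0], 0]])

```text
clock: 32.55
eef_pos: [573.6, 154.0, 84.0]
orientation: [0.0, 0.88, 0.474, -0.0]
contact_force: [0.8, -0.2, -1.4]
opening: 0.189
finger_force: 30.0
```

Emit:
servo_tool(rows=[[[0.054, 0.107, 0], 0], [[0, 0, 0], 0], [[0, 0, 0], 0]])

```text
clock: 32.92
eef_pos: [575.6, 157.9, 83.9]
orientation: [-0.0, 0.881, 0.474, -0.0]
contact_force: [-0.2, 0.2, -2.6]
opening: 0.19
finger_force: 30.0
```

```bash
python3 -c "
from m import *
p,y=tool(); rel(83);tilt(y,83); tilt(y,83,'side')
"
```

```text
32.925 [575.6469743  157.90632052  83.93197313] yaw 0.9870811937983786 [-0.2162261   0.22309096 -2.58214927] [-0.2640753   0.22290282  0.04141473] tip board [402.5098636  372.93322947]
top 0.81 circ (642.5431518554688, 252.379150390625) 63.08655548095703 tool [115.69844141  -3.75297359] mean tool [128.14422573 -10.19685972] z 83.4482634534088
side 0.91 circ (647.3297729492188, 233.28848266601562) 60.5715217590332 tool [102.40682881 -18.2684264 ] mean tool [103.14972733 -19.88259715] z 83.11569841725719
top 0.67 tilt x,y,z [-1.14000e-02  1.90000e-03  8.37797e+01] [656.01403196 263.07338288  83.9118613 ] 1119
side 0.55 tilt x,y,z [9.80000e-03 5.50000e-03 8.32281e+01] [652.46267322 229.41628693  83.30202711] 406
```

Emit:
servo_tool(rows=[[[0, 0, -0.05], 0], [[0, 0, -0.08], 0], [[0, 0, -0.08], 0], [[0, 0, -0.06], 0], [[0, 0, -0.03], 0]])

```text
clock: 33.95
eef_pos: [575.7, 158.3, 68.7]
orientation: [-0.0, 0.881, 0.474, -0.0]
contact_force: [-0.3, 0.8, -1.8]
opening: 0.187
finger_force: 30.0
```

Emit:
servo_tool(rows=[[[0, 0, -0.02], 0], [[0, 0, -0.02], 0], [[0, 0, -0.02], 0], [[0, 0, -0.02], 0], [[0, 0, -0.02], 0]])

```text
clock: 34.58
eef_pos: [575.9, 158.3, 64.0]
orientation: [0.0, 0.881, 0.474, 0.0]
contact_force: [-0.9, 0.4, -1.9]
opening: 0.191
finger_force: 30.0
```

Emit:
servo_tool(rows=[[[0, 0, -0.02], 0], [[0, 0, -0.02], 0], [[0, 0, -0.02], 0], [[0, 0, -0.02], 0], [[0, 0, -0.02], 0]])

```text
clock: 35.2
eef_pos: [575.9, 158.3, 59.1]
orientation: [0.0, 0.881, 0.474, 0.0]
contact_force: [-0.7, -0.3, -1.9]
opening: 0.191
finger_force: 30.0
```

Emit:
servo_tool(rows=[[[0, 0, -0.04], 0], [[0, 0, -0.04], 0], [[0, 0, 0], 0], [[0, 0, 0], 0]])

```text
clock: 35.7
eef_pos: [575.9, 158.3, 55.1]
orientation: [-0.0, 0.881, 0.474, -0.0]
contact_force: [-0.5, 0.0, -0.9]
opening: 0.193
finger_force: 30.0
```

```bash
python3 -c "
from m import *
p,y=tool(); rel(63);tilt(y,63); tilt(y,63,'side')
"
```

```text
35.7 [575.88193734 158.30869626  55.0562896 ] yaw 0.9875728863352554 [-0.47510542  0.00234895 -0.85783533] [-0.13992843  0.13559708 -0.02847112] tip board [402.9345495  373.15690597]
top 0.87 circ (641.0235595703125, 252.22967529296875) 63.039283752441406 tool [114.26969266  -2.64926213] mean tool [126.37911783  -9.61679818] z 62.604355581688324
side 0.73 circ (650.2723388671875, 218.33203125) 46.275901794433594 tool [ 91.06907109 -29.03716369] mean tool [ 88.59184622 -20.23383554] z 61.86444944437862
top 0.92 tilt x,y,z [-8.10000e-03  7.40000e-03  6.25155e+01] [654.92540525 264.53009238  62.59949446] 1009
side 0.88 tilt x,y,z [1.48000e-02 5.50000e-03 6.20541e+01] [649.69336103 221.99307732  62.13442554] 302
```

Emit:
servo_tool(rows=[[[-0.11, -0.167, 0], 0], [[-0.22, -0.334, 0], 0], [[-0.276, -0.417, 0], 0], [[-0.276, -0.417, 0], 0], [[-0.276, -0.417, 0], 0]])

```text
clock: 36.72
eef_pos: [517.1, 69.7, 55.0]
orientation: [0.0, 0.881, 0.474, -0.0]
contact_force: [-0.1, -0.8, -1.3]
opening: 0.189
finger_force: 30.0
```

Emit:
servo_tool(rows=[[[-0.22, -0.334, 0], 0], [[-0.165, -0.25, 0], 0], [[-0.11, -0.167, 0], 0], [[0, 0, 0], 0], [[0, 0, 0], 0]])

```text
clock: 37.35
eef_pos: [493.5, 33.4, 55.2]
orientation: [0.0, 0.88, 0.474, 0.0]
contact_force: [-0.0, 1.3, -1.3]
opening: 0.189
finger_force: 30.0
```

Emit:
servo_tool(rows=[[[0, 0, -0.15], 0], [[0, 0, -0.25], 0], [[0, 0, -0.2], 0], [[0, 0, -0.08], 0], [[0, 0, -0.03], 0]])

```text
clock: 37.98
eef_pos: [493.0, 33.2, 19.1]
orientation: [-0.0, 0.881, 0.474, -0.0]
contact_force: [-0.0, -0.8, -0.8]
opening: 0.19
finger_force: 30.0
```

Emit:
servo_tool(rows=[[[0, 0, -0.02], 0], [[0, 0, -0.02], 0], [[0, 0, -0.02], 0], [[0, 0, 0], 0], [[0, 0, 0], 0]])

```text
clock: 38.6
eef_pos: [493.3, 33.2, 16.6]
orientation: [0.0, 0.881, 0.474, 0.0]
contact_force: [-0.0, -0.5, -1.0]
opening: 0.192
finger_force: 30.0
```

```bash
python3 -c "
from m import *
p,y=tool(); blade('side',4,p[:2]+92*np.array([np.cos(y),np.sin(y)]),y); rel(63)
"
```

```text
38.6 [493.28503963  33.15520737  16.64341594] yaw 0.9876124875147092 [-0.00693348 -0.51242011 -0.98420589] [-0.12614451  0.19611808  0.0260094 ] tip board [257.15290553 338.03773812]
side 282 plane slope x,y, z0 [-2.4000e-03 -6.6000e-03  3.6038e+00] rect ((541.6395263671875, 105.14341735839844), (81.65648651123047, 60.1742057800293), 54.62752151489258)
top 0.69 circ (640.337158203125, 251.51034545898438) 61.43806076049805 tool [263.22719203  -2.52316899] mean tool [263.17378589  -2.75882168] z 62.72270204858412
side 0.65 circ (639.0570678710938, 246.287841796875) 65.3648681640625 tool [258.16294844  -4.33054624] mean tool [256.73398512 -10.458351  ] z 62.01545357820319
```

Emit:
servo_tool(rows=[[[0, 0, -0.015], 0], [[0, 0, -0.015], 0], [[0, 0, -0.004], 0], [[0, 0, 0], 0]])

```text
clock: 39.35
eef_pos: [493.1, 33.2, 14.8]
orientation: [-0.0, 0.881, 0.474, -0.0]
contact_force: [-0.1, 0.3, -1.3]
opening: 0.191
finger_force: 30.0
```

Emit:
servo_tool(rows=[[[0, 0, 0], 0], [[0, 0, 0], 0], [[0, 0, 0], 0], [[0, 0, 0], 0], [[0, 0, 0], 0]], claw=0.8)

```text
clock: 39.98
eef_pos: [493.2, 33.1, 14.9]
orientation: [0.0, 0.881, 0.474, 0.0]
contact_force: [0.4, -0.5, 0.4]
opening: 0.687
finger_force: 0.0
```

Emit:
servo_tool(rows=[[[0, 0, 0.2], 0], [[0, 0, 0.5], 0], [[0, 0, 0.8], 0], [[0, 0, 0.8], 0], [[0, 0, 0.8], 0]])

```text
clock: 40.6
eef_pos: [493.2, 33.2, 171.9]
orientation: [0.0, 0.881, 0.474, 0.0]
contact_force: [0.4, -0.5, 0.5]
opening: 0.801
finger_force: 0.0
```

Emit:
servo_tool(rows=[[[-0.5, -0.8, 0.3], 0], [[-0.5, -0.8, 0], 0], [[-0.3, -0.6, 0], 0], [[0, 0, 0], 0]])

```text
clock: 41.1
eef_pos: [427.8, -78.1, 185.6]
orientation: [0.001, 0.881, 0.472, 0.0]
contact_force: [0.4, 0.5, 1.0]
opening: 0.799
finger_force: 0.0
```

```bash
python3 -c "
from m import *
from ov import *
p,y=tool(); c=np.array([544,110]); blade('side',2,c,.9876);blade('top',2,c,.9876); rel(63);tilt(.987,62)
f=frame('top'); a,s,o=crop(f,130,140,300,200,2.6); draw(a,f,s,o); poly(a,f,circ(K,62,60),(255,255,0),s,o); cv2.imwrite('pics/end.png',a)
"
```

```text
41.1 [427.81128916 -78.07779502 185.62216669] yaw 0.9841061091755813 [0.38069414 0.49097133 1.03967262] [-0.08023504  0.09595942  0.02876919] tip board [133.54246826 300.76187813]
side 417 plane slope x,y, z0 [-0.0049 -0.0018  1.3129] rect ((542.5886840820312, 107.65862274169922), (90.28894805908203, 60.10465621948242), 56.38948440551758)
top 723 plane slope x,y, z0 [0.0099 0.0093 2.0703] rect ((543.0186767578125, 110.03714752197266), (90.02359008789062, 60.52953338623047), 56.44670486450195)
top 0.58 circ (641.1174926757812, 251.90574645996094) 62.20797348022461 tool [391.38861229   3.68966241] mean tool [391.4010778   3.5472487] z 62.68352141980428
side 0.83 circ (638.69287109375, 242.18702697753906) 66.68964385986328 tool [3.81943167e+02 3.55615974e-01] mean tool [380.30894162 -16.94970114] z 61.90604467150937
top 0.81 tilt x,y,z [-2.70000e-03  1.70000e-03  6.25825e+01] [640.90520582 251.68289048  62.57857203] 1512
```

View pics/end.png

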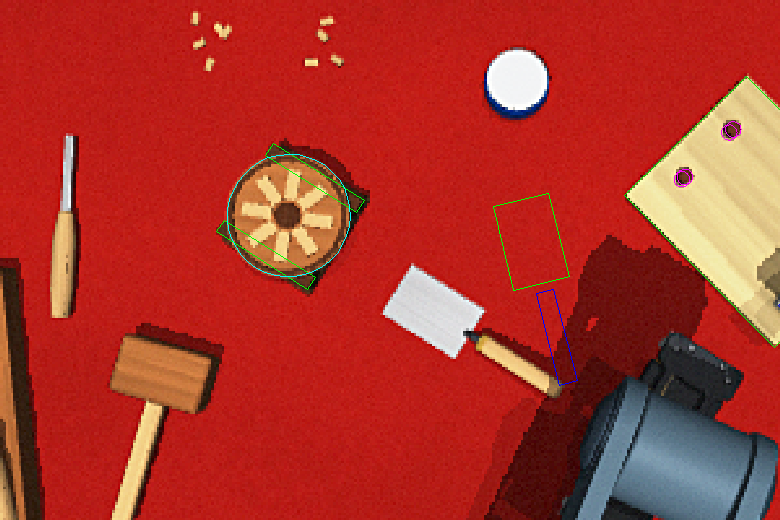

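The roundel sits flat and centred on the rack, at about (289, 215) in the crop. The spatula lies blade-flat on the bench, and the tin, gouge and mallet are untouched.

```bash
python3 -c "
from station import hand_in; print(hand_in())"
```

```text
the job is handed in; nothing more can be done
None
```

The roundel rests flat on the rack within about 2 mm of centre, and the spatula is released blade-flat on the bench with the bystanders undisturbed; a first lift failed when the spatula slipped in the grip, so I lowered the roundel back onto the board, re-gripped nearer the blade and lifted again, and I handed the job in at about 41 s.

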